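# Find the socket that fits the hub nut

### The job

Fold both long flaps of the small carton on the bench well back past upright, then find which of the two look-alike sockets in it fits the hex nut on the hub, trying them on the nut gently, without ramming. Seat the one that fits squarely and fully down over the nut and finish while still gripping it there; the one that does not fit must end standing upright in the carton. Leave the other things on the bench alone.

Things in the scene. Friction and masses are not known exactly. Their poses are not given: they have to be found in the camera images.
- carton: fixed cardboard carton, 200 mm (x) by 150 (y) by 75 high, walls 4; origin at the centre of its underside, z up. The two sockets stand on its black foam floor, 10 mm above the bench, about 46 mm either side of the centre along x. Two long flaps are hinged on its +y and -y upper edges; the short end flaps are folded down outside.
- flap_left (a joint): angle of the long flap hinged at carton y = +74 mm, z = 75 mm: 0 lies flat over the mouth, 1.57 upright, 2.5 the stop, folded back outside. 196 mm long, 72 mm from hinge to free edge, 3 thick. Starts part open (0.75 to 1.05), leaving a gap of 40 mm or more between the two free edges; moves easily (under 2 N) and stays where left.
- flap_right (a joint): the same for the flap hinged at carton y = -74 mm: 0 flat over the mouth, 1.57 upright, 2.5 stop
- socket_a_center (a point): centre (28 mm above the open end) of a loose steel socket, outside hexagonal: 46 mm across flats, 53 over corners, 56 tall, 0.22 to 0.37 kg; hexagonal bore 30 mm deep, open below. Stands bore down in the carton. z up; flats, outside and in the bore alike, face along its y and every 60 deg from there. 
- socket_b_center (a point): centre (28 mm above the open end) of a loose steel socket, outside hexagonal: 46 mm across flats, 53 over corners, 56 tall, 0.22 to 0.37 kg; hexagonal bore 30 mm deep, open below. Stands bore down in the carton. z up; flats, outside and in the bore alike, face along its y and every 60 deg from there. Looks the same as socket_a.
- socket_a: one of the two sockets; origin at the centre of its open end. Outside they are identical and they trade places from start to start. One bore is 33 mm across flats and slips over the 30 mm nut with 1.5 mm of play all round; the other is 23 mm and stops on top of the nut, 18 mm above seated. Which is which is not told: try them.
- socket_b: the other socket, outside identical to socket_a; origin at the centre of its open end
- nut_seat (a point): centre of the washer's top under the hex nut, 31 mm above the bench, where a fitting socket's open end comes to rest; z up. The nut is fixed: 30 mm across flats, 18 tall above this point (top 4 mm tapers to 27), with a 19 mm stud 6 mm higher. Its flats face along this point's y axis and every 60 deg from there.
- hub: grey hub fixed to the bench: plate 120 x 120 x 12 mm with a cap screw at each corner, round boss 68 mm across, washer 54 mm across, nut and stud in the middle; origin at the centre of its underside
- screwdriver_yellow: bystander: yellow screwdriver, 170 mm, lying on the bench
- wrench_13: bystander: steel combination wrench, 161 mm, lying on the bench near the hub and carton
- pliers: bystander: pliers with red handles, 188 mm, lying on the bench to the right of the hub
- oil_tin: bystander: flat yellow oil tin with a red spout, 113 mm tall, standing at the back

How it is judged:
By the outcome, as a careful person would: the job done as asked, in the order asked, and still so for the second after the job is handed in, while the arm keeps its last pose, push and grip.
It also fails if it takes over 70 s, if anything falls off the work surface, if the arm or the gripper's body presses on something with over 40 N, if the wrist force passes 120 N, or if a joint passes its speed limit or range.

### The arm

A 6-joint arm with a two-finger parallel gripper is mounted at the origin on a cart in front of the work surface, level with it; the furniture and walls round the work are solid. World frame = base frame: x ahead of the robot, y to its left, z up, the work surface at z = 0. Lengths are in mm, angles in rad, forces in N, time in s.
With the tool pointing down it reaches from about 400 to 925 mm from the base axis. Payload 12.5 kg.
Tool frame: the origin (TCP) lies midway between the tips of the shut fingers; the grasp point (between the pads) lies 19 mm behind it (env.tcp_to_grasp is the distance from the TCP to the grasp point, in mm); z points along the fingers, y is the line along which they close (so a half turn about z gives the same grasp; the last joint's range is limited). The gripper opens to 95 mm and grips with 3 to 60 N. Pads are 20 mm wide; open, the fingers measure 119 mm over their backs; the gripper's body (75 mm by 180 mm) begins 59 mm behind the grasp point.
Start: joints at [1.105, 0.491, 1.559, -0, 1.092, -0.106], TCP at [220.039, 585.004, 214.661] pointing down, gripper open.
Joint ranges: [-3.1, 3.1], [-0.84, 2.19], [0.05, 2.79], [-1.13, 4.28], [0.06, 2.93], [-2.69, 2.69]. Speed limits (rad/s): [2.22, 2.22, 2.79, 3.14, 3.14, 3.14].

### API

Orientations are given as [roll, pitch, yaw] about the fixed x, y, z axes, in that order (R = Rz(yaw) Ry(pitch) Rx(roll)).
In Python, from cell import env gives the robot as it stands. The module is installed in compiled form; this text tells all that it offers.
- The arm moves only by the tool step_arm, never from a script. Its argument "plan" is a list that holds one entry, the list of rows, each a list of 5 numbers: the shift along the tool's x, y, z in mm, then the turn about the tool's z in degrees, then the opening, from -1 (shut) to 1 (fully open). A call has 1 to 8 rows; each row is the pose to reach, as a shift and turn from the pose commanded when the call began, along the tool's axes at that moment; what a row does not reach only later rows make up. A row lasts 1/12 s, in which the tool goes at most 41.7 mm and 7.16 degrees, less where a joint would pass 70% of its speed; a pose out of reach is approached as far as the arm can. A call with a gripper value outside its range is refused whole. The fingers move at their own pace and stop on an object; the grip force is fixed at half the most. Time passes only in rows, so rows that repeat a pose let the fingers close. It gives the time, the measured TCP pose, the force, the opening and the grip force at its end, in the units of the state.
- env.state(): the state, without advancing time (a new reading comes with each control period).
- env.read_camera(name): name is "scene" or "side" or "wrist"; returns the picture (480x640x3 uint8, blue, green, red); there is no depth.
- env.get_calibration(name): a dict with "K" (3x3 intrinsics, pixels), "extrinsics" (4x4, takes a point from world to camera coordinates). Camera axes: x right, y up, looking along -z (the intrinsics and any distortion apply to the point x, -y, -z); pixel columns grow to the right and rows downward; lengths in mm; the calibration is good to about 2 mm. A picture is of the moment at which its call begins: read the wrist's pose just before it. get_calibration takes no time and is no camera call; for the wrist camera it gives the pose at the moment of the call.
- env.job_done(): hands the job in; it is judged then, once.
The state is a dict: "t": time; "joints": joint angles; "qvel": joint speeds; "tau": joint torques, N m; "eef_pos": TCP position; "tcp_rot": TCP orientation; "ft_force": force on the tool from outside, world axes, zero at the start; "moment": the same for the moment, N m; "opening": opening from 0.0 (shut) to 1.0 (fully open); "grip_force": force on a finger pad.
Only numpy, scipy, OpenCV 4.12 (cv2) and the standard library are available. Lean on these libraries where they do the work, as an engineer would, in place of code of your own. Each camera call takes 0.05 s, during which the arm holds its last target. There are 200 camera calls.

## Working session

There is one attempt and no reset: what is moved stays moved. The work goes in short steps, Python scripts to look and compute and a tool call to move; the robot and the scene stay as the last step left them, time stands still between calls to the robot, and variables do not carry over. Pictures are saved under pics/ and viewed, at most 10 in all, crops included, and the job is handed in when it is done.

Besides the shell and the picture viewer there is one more tool, called as name([rows], argument=value, ...), one row to a line, values as JSON. step_arm: Moves the arm, as the interface text tells. Its arguments: {"type":"object","properties":{"plan":{"type":"array"}},"required":["plan"]}

```bash
mkdir -p pics
cat > h.py <<'E'
import numpy as np, cv2
from cell import env
def proj(c,P):
    P=np.atleast_2d(P); E=c["extrinsics"]; q=P@E[:3,:3].T+E[:3,3]; q=q*[1,-1,-1]; u=q@c["K"].T; return u[:,:2]/u[:,2:]
def ray(c,uv,z):
    E=c["extrinsics"]; R=E[:3,:3]; o=-R.T@E[:3,3]
    d=np.linalg.inv(c["K"])@[uv[0],uv[1],1]; d=R.T@(d*[1,-1,-1]); return o+d*(z-o[2])/d[2]
E
python3 - <<'E'
from h import *
for n in ("scene","side"):
    cv2.imwrite(f"pics/{n}0.png",env.read_camera(n)); c=env.get_calibration(n); E=np.array(c["extrinsics"]); print(n,c.keys(),np.round(-E[:3,:3].T@E[:3,3]),np.round(c["K"][0]))
s=env.state(); print(s)
E
```

```text
scene dict_keys(['K', 'extrinsics']) [ -42. -685.  766.] [478.   0. 322.]
side dict_keys(['K', 'extrinsics']) [ 321. 1037.  620.] [471.   0. 326.]
{'t': 0.1, 'joints': array([ 1.10539071e+00,  4.91504000e-01,  1.55937130e+00, -1.51535543e-05,
        1.09170291e+00, -1.05570772e-01]), 'qvel': array([-0.00118883,  0.00198085, -0.0002194 ,  0.00088587, -0.00091907,
       -0.00037384]), 'tau': array([ 2.32203842e-03, -6.13614750e+01, -2.58605057e+01,  6.94086612e-02,
        4.69570002e-02, -4.58643478e-05]), 'eef_pos': array([219.94629751, 584.79869271, 214.12317768]), 'tcp_rot': array([-3.14061116e+00, -9.04875546e-05,  2.78176475e+00]), 'ft_force': array([-0.30514942, -0.07251339, -0.40948642]), 'moment': array([-0.03088267,  0.03573388,  0.00593988]), 'grip_force': 0.0, 'opening': 0.9974900184653088}
```

View pics/scene0.png

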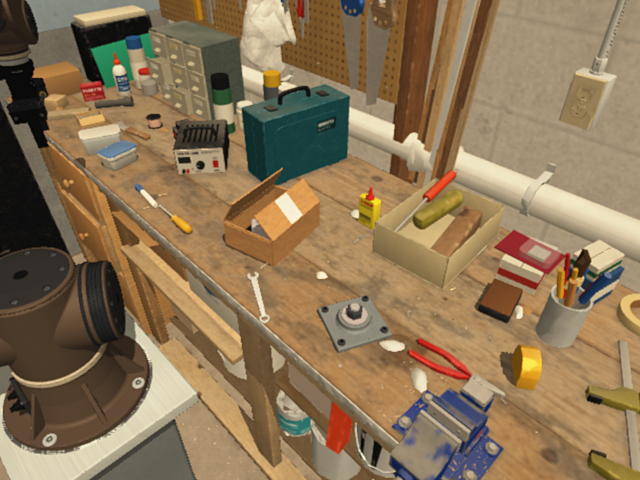

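View pics/side0.png

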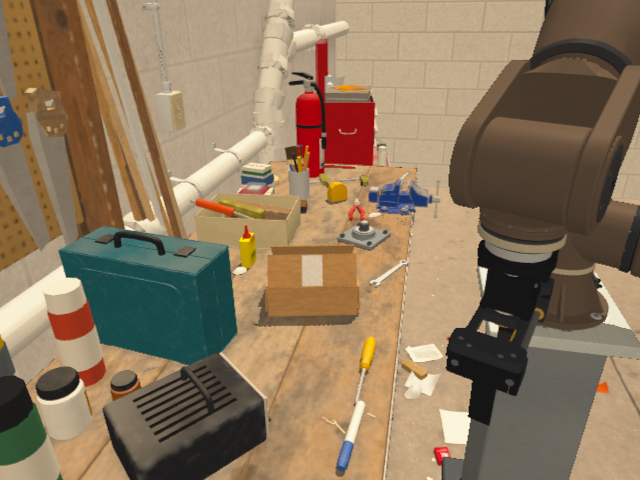

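Scene view: the carton is near (268,220), the hub near (353,318), the wrench at (258,297) and the pliers at (445,360). In the side view the carton is near (312,285) and the hub near (363,237). I'll enlarge both.

Run:
```python
from h import *
a=cv2.imread("pics/scene0.png")[160:360,210:400]; b=cv2.imread("pics/side0.png")[210:335,240:430]
cv2.imwrite("pics/crop0.png",np.hstack([cv2.resize(a[0:110,0:130],None,fx=3,fy=3,interpolation=2),cv2.resize(b[:110,:130],None,fx=3,fy=3,interpolation=2)]))
c=env.get_calibration("scene"); d=env.get_calibration("side")
for p in [(263,260),(225,235),(318,228)]: print(p,np.round(ray(c,p,0)))
for p in [(275,318),(358,315)]: print('side',p,np.round(ray(d,p,0)))
for p in [(319,311),(338,348),(390,331),(367,296)]: print('hub',p,np.round(ray(c,p,12)))
```

```text
(263, 260) [467.  43.   0.]
(225, 235) [458. 188.   0.]
(318, 228) [653.  43.   0.]
side (275, 318) [614. 202.   0.]
side (358, 315) [433. 155.   0.]
hub (319, 311) [ 442. -181.   12.]
hub (338, 348) [ 401. -277.   12.]
hub (390, 331) [ 508. -321.   12.]
hub (367, 296) [ 549. -222.   12.]
```

View pics/crop0.png

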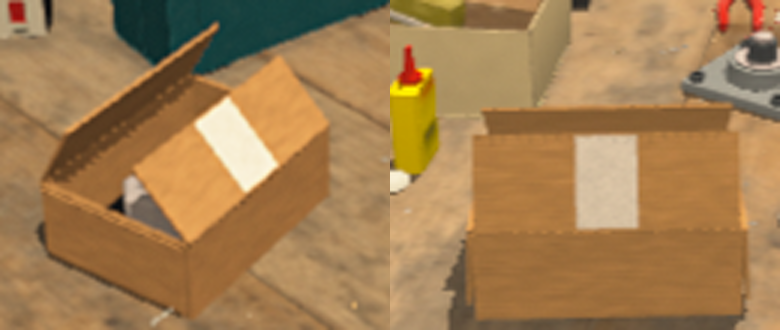

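Run:
```python
from h import *
c=env.get_calibration("scene"); d=env.get_calibration("side")
for n,p,z in [("nearR bot",(272.7,265),0),("nearR top",(272.7,240.7),75),("nearL top",(224.5,221.7),75),("farR top",(319.3,201.7),75),("farR bot",(319.3,226.7),0)]: print(n,np.round(ray(c,p,z)))
for n,p,z in [("farL b",(266,316),0),("nearL b",(357.3,316),0),("nearL t",(358.7,287.3),75),("farL t",(266.7,286.7),75)]: print('side',n,np.round(ray(d,p,z)))
print(np.round(ray(c,(353,307),43+6+6)),np.round(ray(d,(363,225),55)))
```

```text
nearR bot [473.  12.   0.]
nearR top [476.   9.  75.]
nearL top [439. 147.  75.]
farR top [664.  49.  75.]
farR bot [659.  44.   0.]
side farL b [636. 199.   0.]
side nearL b [434. 159.   0.]
side nearL t [433. 158.  75.]
side farL t [632. 194.  75.]
[ 471. -249.   55.] [ 473. -220.   55.]
```

```bash
cat >> h.py <<'E'
def go(xyz,yaw_deg=None):
    s=env.state(); y=s["tcp_rot"][2]; d=np.array(xyz)-s["eef_pos"]
    t=0 if yaw_deg is None else -((yaw_deg-np.degrees(y)+180)%360-180)
    print("t",round(s["t"],2),"pos",np.round(s["eef_pos"],1),"yaw",round(np.degrees(y),1),"row",np.round([d[0]*np.cos(y)+d[1]*np.sin(y), d[0]*np.sin(y)-d[1]*np.cos(y), -d[2], t],1))
E
python3 - <<'E'
from h import *
go([552,103,360],101)
E
```

```text
t 0.1 pos [219.9 584.8 214.1] yaw 159.4 row [-480.4 -334.  -145.9   58.4]
```

step_arm([
  [[0,0,-40,0,1],[0,0,-80,0,-1],[-20,-15,-110,7,-1],[-50,-35,-146,14,-1],[-85,-60,-146,21,-1],[-118,-82,-146,28,-1],[-152,-106,-146,35,-1],[-186,-130,-146,42,-1]],
])

```text
t: 0.77
eef_pos: [345.4, 401.2, 360.7]
tcp_rot: [3.141, -0.0, 2.043]
ft_force: [1.0, -0.1, -0.2]
opening: 0.565
grip_force: 0.0
```

```bash
python3 -c "
from h import *
go([552,103,360],101)"
```

```text
t 0.77 pos [345.4 401.2 360.7] yaw 117.1 row [-359.6   48.3    0.7   16.1]
```

step_arm([
  [[-41,5,0,7,-1],[-82,11,0,14,-1],[-123,16,0,16,-1],[-164,22,0,16,-1],[-205,27,0,16,-1],[-246,33,0,16,-1],[-287,38,0,16,-1],[-328,44,0,16,-1]],
])

```text
t: 1.43
eef_pos: [535.4, 129.9, 360.5]
tcp_rot: [-3.141, -0.0, 1.769]
ft_force: [1.0, 0.3, -0.0]
opening: 0.023
grip_force: 0.0
```

step_arm([
  [[-15,4,0,0,-1],[-30,10,0,0,-1],[-30,10,0,0,-1]],
])

```text
t: 1.68
eef_pos: [551.7, 102.2, 359.9]
tcp_rot: [-3.141, 0.0, 1.767]
ft_force: [0.6, -0.4, -0.5]
opening: 0.005
grip_force: 0.0
```

```bash
python3 -c "
from h import *
go([552,103,360],101)
c=env.get_calibration('wrist');cv2.imwrite('pics/w1.png',env.read_camera('wrist'))
np.savez('w1.npz',**c); print(proj(c,[[552,103,75],[552,103,200],[471,-235,55]]))"
```

```text
t 1.68 pos [551.7 102.2 359.9] yaw 101.2 row [ 0.8  0.5 -0.1  0.2]
[[318.27580816 193.97984252]
 [318.11977854 218.10964279]
 [222.83589845 396.70362086]]
```

View pics/w1.png

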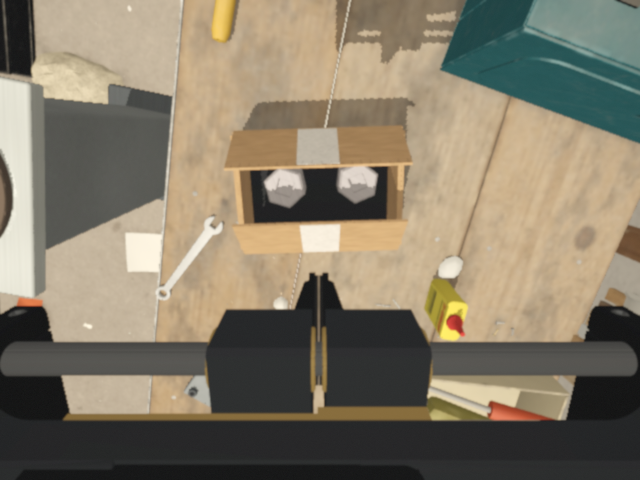

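Wrist view: the left flap's free edge is at row 165 and the right flap's at row 222. The socket tops are near (285,185) and (357,181), the wrench at (190,258), and the hub is out of view.

```bash
python3 -c "
from h import *
c=np.load('w1.npz')
for n,p,z in [('Ledge',(318,165),131),('Redge',(320,222),131),('Lhinge',(318,127),75),('Rhinge',(320,253),75),('L0',(225,167),131),('L1',(411,163),131),('hl',(235,131),75),('hr',(405,127),75),('hl',(242,253),75),('hr',(402,248),75),('s1',(285,185),66),('s2',(357,181),66)]: print(n,np.round(ray(c,p,z)))
go([552,103,110],101)"
```

```text
Ledge [544. 143. 131.]
Redge [558.  82. 131.]
Lhinge [536. 181.  75.]
Rhinge [569.  28.  75.]
L0 [448. 122. 131.]
L1 [640. 164. 131.]
hl [441. 157.  75.]
hr [636. 201.  75.]
hl [470.   8.  75.]
hr [671.  55.  75.]
s1 [509. 104.  66.]
s2 [596. 127.  66.]
t 1.73 pos [550.9 103.4 360. ] yaw 101.3 row [ -0.7   1.  250.    0.3]
```

step_arm([
  [[3,0,41,-1,-1],[7,0,82,-1,-1],[7,0,123,-1,-1],[7,0,164,-1,-1],[7,0,205,-1,-1],[7,0,235,-1,-1],[7,0,255,-1,-1],[20,0,255,-1,-1]],
])

```text
t: 2.4
eef_pos: [544.5, 124.0, 102.0]
tcp_rot: [-3.135, -0.001, 1.786]
ft_force: [0.1, -0.4, -0.2]
opening: 0.006
grip_force: 0.0
```

step_arm([
  [[14,0,0,0,-1],[28,0,0,0,-1],[42,0,0,0,-1],[56,0,0,0,-1],[70,0,0,0,-1],[80,0,0,0,-1],[82,0,0,0,-1],[82,0,0,0,-1]],
])

```text
t: 3.07
eef_pos: [528.9, 205.2, 106.2]
tcp_rot: [3.141, -0.0, 1.788]
ft_force: [0.4, 0.7, -0.2]
opening: 0.006
grip_force: 0.1
```

```bash
python3 -c "
from h import *
u=np.radians(12.7);C=np.array([553,104])
def w(y,z): go([C[0]-y*np.sin(u),C[1]+y*np.cos(u),z],102.7)
w(102,105);w(0,105);w(-102,105)"
```

```text
t 3.07 pos [528.9 205.2 106.2] yaw 102.5 row [-2.   1.3  1.2 -0.2]
t 3.07 pos [528.9 205.2 106.2] yaw 102.5 row [-104.     1.7    1.2   -0.2]
t 3.07 pos [528.9 205.2 106.2] yaw 102.5 row [-2.06e+02  2.10e+00  1.20e+00 -2.00e-01]
```

step_arm([
  [[-35,0,0,0,-1],[-70,0,0,0,-1],[-100,1,1,0,-1],[-118,1,1,0,-1],[-132,1,1,0,-1],[-146,1,1,0,-1],[-160,2,1,0,-1],[-174,2,1,0,-1]],
])

```text
t: 3.73
eef_pos: [568.5, 33.9, 104.6]
tcp_rot: [-3.142, -0.0, 1.787]
ft_force: [0.6, 2.1, 0.2]
opening: 0.006
grip_force: 0.6
```

step_arm([
  [[-14,0,0,0,-1],[-26,0,0,0,-1],[-34,0,0,0,-1],[-34,0,0,0,-1],[-20,0,-20,0,-1],[20,0,-55,0,-1],[55,0,-90,0,-1],[55,0,-110,0,-1]],
])

```text
t: 4.4
eef_pos: [555.3, 90.4, 215.2]
tcp_rot: [-3.14, -0.001, 1.788]
ft_force: [0.7, 0.0, -0.6]
opening: 0.001
grip_force: 0.0
```

```bash
python3 -c "
from h import *
s=env.state();print(s['ft_force'],s['eef_pos'])
go([530,60,260],102.7)"
```

```text
[ 0.69700655  0.02691073 -0.57971974] [555.26508209  90.40010714 215.16489339]
t 4.4 pos [555.3  90.4 215.2] yaw 102.4 row [-24.2 -31.2 -44.8  -0.3]
```

step_arm([
  [[-15,0,-25,0,1],[-25,0,-45,0,1],[-25,0,-45,0,1],[-25,0,-45,0,1]],
])

```text
t: 4.73
eef_pos: [562.1, 63.6, 260.3]
tcp_rot: [3.14, 0.0, 1.786]
ft_force: [-0.6, -0.7, 0.3]
opening: 0.231
grip_force: 0.0
```

```bash
python3 -c "
from h import *
c=env.get_calibration('wrist');cv2.imwrite('pics/w2.png',env.read_camera('wrist'))
np.savez('w2.npz',**c); print(proj(c,[[509,104,66],[596,127,66],[471,-235,55]])); E=c['extrinsics'];print(-E[:3,:3].T@E[:3,3],env.state()['eef_pos'])"
```

```text
[[272.18266556 158.91588816]
 [365.82130558 154.90834142]
 [193.37883291 424.12300657]]
[545.05051454 143.49775154 431.05323311] [561.59982066  63.7977094  259.13021603]
```

View pics/w2.png

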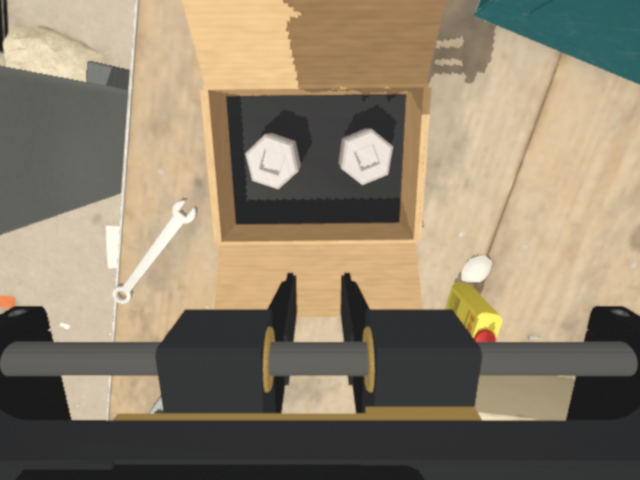

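Both flaps are folded outward. The white-grey hex socket tops sit at about (272,160) and (366,156), clear of the walls. Next I'll mask them for centre and hex angle.

```bash
cat >> h.py <<'E'
def hexes(img,c,roi,thr,z):
    x0,y0,x1,y1=roi; g=cv2.cvtColor(img,cv2.COLOR_BGR2GRAY); m=np.zeros_like(g); m[y0:y1,x0:x1]=(g[y0:y1,x0:x1]>thr)*255
    m=cv2.morphologyEx(m,cv2.MORPH_CLOSE,np.ones((7,7)))
    for k in cv2.findContours(m,cv2.RETR_EXTERNAL,cv2.CHAIN_APPROX_NONE)[0]:
        if cv2.contourArea(k)<300: continue
        h=cv2.convexHull(k)[:,0].astype(float); W=np.array([ray(c,p,z)[:2] for p in h])
        f=W.astype(np.float32).reshape(-1,1,2)
        w=[]; 
        for a in range(60):   # width over the three flat directions
            n=np.array([[np.cos(np.radians(a+b)),np.sin(np.radians(a+b))] for b in (0,60,120)]); p=W@n.T; w.append(p.max(0)-p.min(0))
        a=int(np.argmin(np.sum(w,1))); n=np.array([[np.cos(np.radians(a+b)),np.sin(np.radians(a+b))] for b in (0,60,120)]); p=W@n.T
        C=np.linalg.lstsq(n,(p.max(0)+p.min(0))/2,rcond=None)[0]
        print("C",np.round(C,1),"flat normal deg",a,"widths",np.round(w[a],1),"px",np.round(h.mean(0)),"area",cv2.contourArea(k))
E
python3 -c "
from h import *
c=np.load('w2.npz'); i=cv2.imread('pics/w2.png')
for t in (110,140): hexes(i,c,(236,100,404,200),t,66)
go([0,0,0])"
```

```text
C [509.6 102. ] flat normal deg 24 widths [49.7 49.5 47.3] px [276. 160.] area 2172.0
C [595.8 125.3] flat normal deg 5 widths [49.9 47.  49.2] px [362. 159.] area 2174.0
C [509.2 101.5] flat normal deg 24 widths [47.1 47.4 46.4] px [272. 160.] area 2009.0
C [596.2 125.1] flat normal deg 5 widths [48.2 46.  47.3] px [366. 156.] area 2046.0
t 4.78 pos [561.6  63.8 259.1] yaw 102.4 row [  57.9 -562.2  259.1    0. ]
```

```bash
python3 -c "
from h import *
go([509.3,102,29],114)"
```

```text
t 4.78 pos [561.6  63.8 259.1] yaw 102.4 row [ 48.5 -42.9 230.1 -11.6]
```

step_arm([
  [[24,-21,20,-6,0.25],[48,-43,50,-12,0.25],[48,-43,90,-12,0.25],[48,-43,130,-12,0.25],[48,-43,150,-12,0.25],[48,-43,160,-12,0.25],[48,-43,160,-12,0.25]],
])

```text
t: 5.37
eef_pos: [508.2, 101.6, 97.1]
tcp_rot: [-3.137, -0.002, 1.996]
ft_force: [-0.9, -0.6, 0.0]
opening: 0.624
grip_force: 0.0
```

```bash
python3 -c "
from h import *
go([509.3,102,29],114);print(env.state()['opening'])"
```

```text
t 5.37 pos [508.2 101.6  97.1] yaw 114.4 row [-0.1  1.1 68.1  0.4]
0.6238607002670465
```

step_arm([
  [[0,1,20,0,0.25],[0,1,40,0,0.25],[0,1,55,0,0.25],[0,1,67,0,0.25],[0,1,67,0,0.25]],
])

```text
t: 5.78
eef_pos: [510.2, 102.0, 31.8]
tcp_rot: [-3.14, -0.001, 1.996]
ft_force: [-0.6, -0.9, -0.6]
opening: 0.624
grip_force: 0.0
```

step_arm([
  [[0,0,0,0,-1],[0,0,0,0,-1],[0,0,0,0,-1],[0,0,0,0,-1],[0,0,0,0,-1],[0,0,0,0,-1]],
])

```text
t: 6.28
eef_pos: [510.8, 102.1, 33.7]
tcp_rot: [3.14, 0.0, 1.996]
ft_force: [-1.9, -0.4, 7.2]
opening: 0.479
grip_force: 30.0
```

step_arm([
  [[0,0,-15,0,-1],[0,0,-50,0,-1],[0,0,-90,0,-1],[0,0,-130,0,-1],[0,0,-170,0,-1],[0,0,-200,0,-1],[0,0,-215,0,-1],[0,0,-215,0,-1]],
])

```text
t: 6.95
eef_pos: [511.4, 102.2, 251.4]
tcp_rot: [3.135, 0.002, 1.996]
ft_force: [-0.3, -0.5, -2.5]
opening: 0.481
grip_force: 30.0
```

```bash
python3 -c "
from h import *
s=env.state();print(s['ft_force'],s['opening'],s['grip_force']);go([505,-310,250],114)"
```

```text
[-0.31707755 -0.49540002 -2.51304261] 0.4805335700481453 29.99858569353819
t 6.95 pos [511.4 102.2 251.4] yaw 114.4 row [-372.8 -176.     1.4    0.4]
```

step_arm([
  [[-20,-10,0,0,-1],[-55,-26,0,0,-1],[-91,-43,0,0,-1],[-127,-60,0,0,-1],[-163,-77,0,0,-1],[-199,-94,0,0,-1],[-235,-111,0,0,-1],[-271,-128,0,0,-1]],
])

```text
t: 7.62
eef_pos: [504.8, -199.3, 246.1]
tcp_rot: [-3.14, -0.002, 1.996]
ft_force: [1.2, 0.8, -4.6]
opening: 0.484
grip_force: 30.0
```

step_arm([
  [[-36,-17,0,0,-1],[-70,-33,0,0,-1],[-95,-44,0,0,-1],[-102,-48,0,0,-1],[-102,-48,0,0,-1],[-102,-48,0,0,-1]],
])

```text
t: 8.12
eef_pos: [503.7, -309.6, 246.3]
tcp_rot: [-3.141, -0.002, 1.996]
ft_force: [-0.2, 0.1, -2.9]
opening: 0.479
grip_force: 30.0
```

```bash
python3 -c "
from h import *
c=env.get_calibration('wrist');cv2.imwrite('pics/w3.png',env.read_camera('wrist'))
np.savez('w3.npz',**c); print(proj(c,[[471,-235,55]]));go([471,-235,100]); print(proj(c,[env.state()['eef_pos']]))"
```

```text
[[318.48832225 126.11609885]]
t 8.17 pos [ 503.9 -309.1  246.7] yaw 114.4 row [ 81.1   0.7 146.7   0. ]
[[317.04849957 294.85551397]]
```

View pics/w3.png

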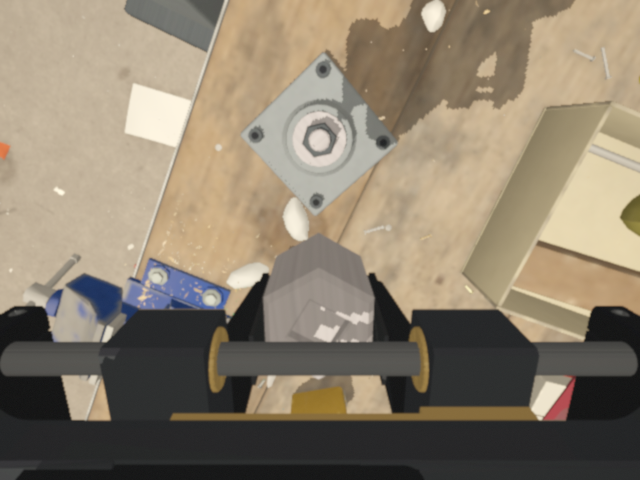

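Held socket: its front lower corner is near (319,236). Hub: screws at (323,69), (257,134), (383,142) and (317,201), with the nut near (319,139). I'll enlarge the nut to get its hex angle.

```bash
python3 -c "
from h import *
c=np.load('w3.npz'); i=cv2.imread('pics/w3.png')
a=cv2.resize(i[100:180,280:360],None,fx=6,fy=6,interpolation=2)
b=cv2.resize(i[225:345,255:385],None,fx=4,fy=4,interpolation=2)
cv2.imwrite('pics/nut.png',np.hstack([a,b[:480]])[:, :800])
P=np.array([ray(c,p,14)[:2] for p in [(323,69),(257,134),(317,201),(383,142)]]);print(P.round(1),P.mean(0))
print('nut49',ray(c,(319.5,139.5),49),'corner',ray(c,(319,236),225.5))
"
```

```text
[[ 452.5 -183.4]
 [ 415.8 -268.6]
 [ 502.  -307.3]
 [ 539.2 -221.6]] [ 477.39131063 -245.24529852]
nut49 [ 476.94909876 -245.77158888   49.        ] corner [ 494.70695796 -286.45739562  225.5       ]
```

View pics/nut.png

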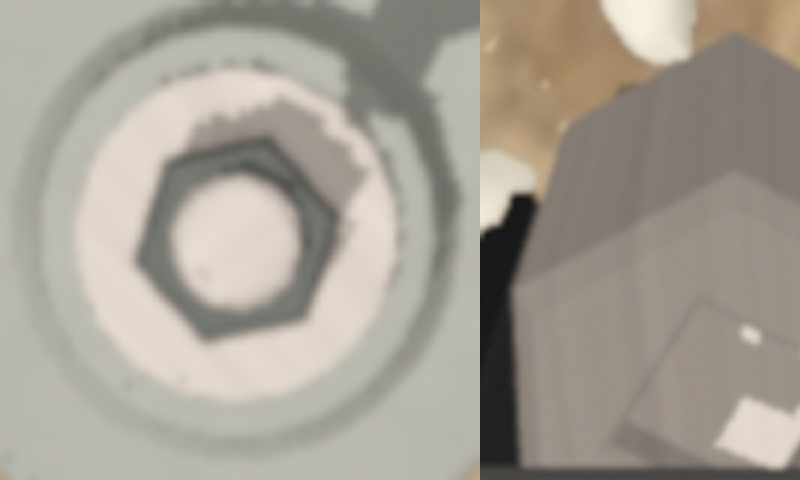

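The nut's corners are clear at crop (168,162), (270,138), (335,215), (303,320), (208,340), (137,260), with the stud disc at (236,241). The held socket's front corner is at crop (735,32) at the bottom and (735,170) at the top.

```bash
python3 -c "
from h import *
c=np.load('w3.npz')
k=np.array([(168,162),(270,138),(335,215),(303,320),(208,340),(137,260)])/6+[280-.42,100-.42]
for z in (45,):
  W=np.array([ray(c,p,z)[:2] for p in k]);m=W.mean(0);a=np.degrees(np.arctan2(*(W-m).T[::-1]));print(z,m,np.hypot(*(W-m).T).round(1),(a%60).round(1))
print('stud55',ray(c,(318.9,139.8),55),'washer31',ray(c,(319,138.85),31))
s=env.state();y=s['tcp_rot'][2]
for p,z in [((318.4,232.6),225.5),((318.4,267.1),281.5)]:
  d=ray(c,p,z)-s['eef_pos'];print('corner tool xy',d[0]*np.cos(y)+d[1]*np.sin(y),d[0]*np.sin(y)-d[1]*np.cos(y))
go([477.3,-245.5,75])
"
```

```text
45 [ 476.63804783 -246.11175245] [16.3 16.6 16.2 16.6 16.5 16.4] [36.8 35.8 38.2 34.9 37.9 35.5]
stud55 [ 476.45553289 -246.08348087   55.        ] washer31 [ 476.50951036 -245.914628     31.        ]
corner tool xy 26.30894955145653 0.6621273973864579
corner tool xy 28.23823356778999 0.6902490369704299
t 8.17 pos [ 503.9 -309.1  246.7] yaw 114.4 row [ 68.9   2.1 171.7   0. ]
```

```bash
python3 -c "
from h import *
go([476.5,-246.4,90],96.5)"
```

```text
t 8.17 pos [ 503.9 -309.1  246.7] yaw 114.4 row [ 68.4   1.  156.7  17.9]
```

step_arm([
  [[20,0,10,6,-1],[50,1,35,12,-1],[68,1,70,18,-1],[68,1,105,18,-1],[68,1,135,18,-1],[68,1,152,18,-1],[68,1,157,18,-1],[68,1,157,18,-1]],
])

```text
t: 8.83
eef_pos: [476.8, -246.6, 89.9]
tcp_rot: [-3.14, -0.002, 1.684]
ft_force: [0.7, -0.2, -3.1]
opening: 0.484
grip_force: 30.0
```

```bash
cat >> h.py <<'E'
def avg():
    s=env.state(); print("t",round(s["t"],2),"pos",np.round(s["eef_pos"],1),"F",np.round(s["ft_force"],1),"M",np.round(s["moment"],2),"open",round(s["opening"],3),"rot",np.round(np.degrees(s["tcp_rot"]),1))
E
python3 -c "
from h import *
avg();go([476.5,-246.4,80],96.5)"
```

```text
t 8.83 pos [ 476.8 -246.6   89.9] F [ 0.7 -0.2 -3.1] M [-0.13  0.09  0.06] open 0.484 rot [-1.799e+02 -1.000e-01  9.650e+01]
t 8.83 pos [ 476.8 -246.6   89.9] yaw 96.5 row [ 0.2 -0.3  9.9 -0. ]
```

step_arm([
  [[0,0,4,0,-1],[0,0,7,0,-1],[0,0,10,0,-1],[0,0,12,0,-1],[0,0,14,0,-1],[0,0,16,0,-1],[0,0,16,0,-1]],
])

```text
t: 9.42
eef_pos: [476.9, -248.0, 74.4]
tcp_rot: [-3.141, -0.0, 1.682]
ft_force: [-0.5, 0.0, -2.6]
opening: 0.483
grip_force: 30.0
```

step_arm([
  [[0,0,1,0,-1],[0,0,2,0,-1],[0,0,3,0,-1],[0,0,4,0,-1],[0,0,5,0,-1],[0,0,5,0,-1]],
])

```text
t: 9.92
eef_pos: [477.2, -248.6, 72.2]
tcp_rot: [3.14, 0.002, 1.683]
ft_force: [-8.4, 1.1, 29.7]
opening: 0.482
grip_force: 30.0
```

step_arm([
  [[0,0,-1,0,-1],[0,0,-2,0,-1],[0,0,-3,0,-1],[0,0,-3,0,-1]],
])

```text
t: 10.25
eef_pos: [477.1, -247.9, 72.6]
tcp_rot: [3.141, -0.0, 1.682]
ft_force: [-0.7, -0.7, -3.3]
opening: 0.479
grip_force: 30.0
```

step_arm([
  [[1,0,0,0,-1],[2,0,0,0,-1],[3,0,0,0,-1],[4,0,0,0,-1],[4,0,0,0,-1]],
])

```text
t: 10.67
eef_pos: [476.8, -244.8, 72.5]
tcp_rot: [3.141, 0.002, 1.683]
ft_force: [-1.2, -7.6, -5.1]
opening: 0.482
grip_force: 30.0
```

step_arm([
  [[-2,0,0,0,-1],[-4,0,0,0,-1],[-6,0,0,0,-1],[-8,0,0,0,-1],[-8,0,0,0,-1]],
])

```text
t: 11.08
eef_pos: [476.8, -250.6, 72.3]
tcp_rot: [-3.14, -0.003, 1.682]
ft_force: [0.0, 8.8, 1.4]
opening: 0.483
grip_force: 30.0
```

step_arm([
  [[2,0,0,0,-1],[4,0,0,0,-1],[4,2,0,0,-1],[4,4,0,0,-1],[4,4,0,0,-1]],
])

```text
t: 11.5
eef_pos: [478.8, -247.4, 72.5]
tcp_rot: [-3.136, -0.002, 1.683]
ft_force: [-15.5, -4.2, 7.3]
opening: 0.483
grip_force: 30.0
```

step_arm([
  [[0,-2,0,0,-1],[0,-4,0,0,-1],[0,-6,0,0,-1],[0,-8,0,0,-1],[0,-8,0,0,-1]],
])

```text
t: 11.92
eef_pos: [473.9, -248.6, 72.6]
tcp_rot: [3.139, 0.001, 1.682]
ft_force: [5.8, 1.1, -4.7]
opening: 0.482
grip_force: 30.0
```

step_arm([
  [[0,2,0,0,-1],[0,3.3,0,0,-1],[0,3.3,1,0,-1],[0,3.3,2,0,-1],[0,3.3,3,0,-1],[0,3.3,4,0,-1],[0,3.3,4,0,-1]],
])

```text
t: 12.5
eef_pos: [476.5, -248.2, 71.4]
tcp_rot: [3.14, 0.002, 1.683]
ft_force: [-9.8, 5.0, 37.2]
opening: 0.482
grip_force: 30.0
```

```bash
python3 -c "
from h import *
avg();go([510.5,102,31.5],114.4)"
```

```text
t 12.5 pos [ 476.5 -248.2   71.4] F [-9.8  5.  37.2] M [0.59 2.1  0.01] open 0.482 rot [1.799e+02 1.000e-01 9.640e+01]
t 12.5 pos [ 476.5 -248.2   71.4] yaw 96.4 row [344.2  73.   39.9 -18. ]
```

This socket is the small bore: it stops on the nut top with about 2 mm of play round the stud. Taking it back to its place in the carton.

step_arm([
  [[0,0,-6,0,-1],[0,0,-20,0,-1],[0,0,-50,0,-1],[0,0,-90,0,-1],[0,0,-130,0,-1],[35,7,-150,-6,-1],[72,15,-150,-12,-1],[110,23,-150,-18,-1]],
])

```text
t: 13.17
eef_pos: [487.0, -135.4, 219.8]
tcp_rot: [3.14, 0.002, 2.0]
ft_force: [1.0, 0.2, -3.8]
opening: 0.48
grip_force: 30.0
```

```bash
python3 -c "
from h import *
avg();go([510.5,102,31.5],114.4)"
```

```text
t 13.17 pos [ 487.  -135.4  219.8] F [ 1.   0.2 -3.8] M [-0.04 -0.02  0.02] open 0.48 rot [1.799e+02 1.000e-01 1.146e+02]
t 13.17 pos [ 487.  -135.4  219.8] yaw 114.6 row [2.062e+02 1.201e+02 1.883e+02 2.000e-01]
```

step_arm([
  [[34,20,0,0,-1],[68,40,0,0,-1],[102,60,0,0,-1],[137,80,0,0,-1],[171,100,0,0,-1],[200,116,0,0,-1],[206,120,10,0,-1],[206,120,40,0,-1]],
])

```text
t: 13.83
eef_pos: [512.8, 103.5, 180.8]
tcp_rot: [3.136, 0.002, 2.0]
ft_force: [0.5, -0.7, -3.6]
opening: 0.484
grip_force: 30.0
```

step_arm([
  [[0,0,35,0,-1],[0,0,70,0,-1],[0,0,100,0,-1],[0,0,125,0,-1],[0,0,137,0,-1],[0,0,140,0,-1],[0,0,140,0,-1]],
])

```text
t: 14.42
eef_pos: [510.8, 100.8, 37.7]
tcp_rot: [-3.14, -0.001, 1.996]
ft_force: [-0.0, 0.3, -3.2]
opening: 0.484
grip_force: 30.0
```

```bash
python3 -c "
from h import *
avg();go([510.5,102,31.5],114.4)"
```

```text
t 14.42 pos [510.8 100.8  37.7] F [-0.   0.3 -3.2] M [-0.06  0.01  0.  ] open 0.484 rot [-179.9   -0.   114.4]
t 14.42 pos [510.8 100.8  37.7] yaw 114.4 row [ 1.2  0.3  6.2 -0. ]
```

Now lower until contact.

step_arm([
  [[0,0,2,0,-1],[0,0,3,0,-1],[0,0,4,0,-1],[0,0,5,0,-1],[0,0,5,0,-1]],
])

```text
t: 14.83
eef_pos: [511.3, 101.0, 34.0]
tcp_rot: [3.141, 0.0, 1.996]
ft_force: [-0.4, 0.6, -3.5]
opening: 0.481
grip_force: 30.0
```

step_arm([
  [[0,0,0.7,0,-1],[0,0,1.4,0,-1],[0,0,1.4,0,-1]],
])

```text
t: 15.08
eef_pos: [511.3, 101.1, 32.9]
tcp_rot: [3.141, 0.0, 1.996]
ft_force: [-2.1, 0.4, 6.2]
opening: 0.482
grip_force: 30.0
```

step_arm([
  [[0,0,0,0,0.25],[0,0,0,0,0.25],[0,0,0,0,0.25],[0,0,-3,0,0.25],[0,0,-15,0,0.25],[0,0,-45,0,0.25],[0,0,-75,0,0.25],[0,0,-100,0,0.25]],
])

```text
t: 15.75
eef_pos: [511.2, 101.0, 134.1]
tcp_rot: [3.141, 0.0, 1.996]
ft_force: [0.2, 0.1, 0.2]
opening: 0.623
grip_force: 0.0
```

```bash
python3 -c "
from h import *
avg();go([596.2,125.2,31.5],95)
c=env.get_calibration('wrist');i=env.read_camera('wrist');cv2.imwrite('pics/w4.png',i);print(proj(c,[[510.5,102,66],[596,125,66]]))
hexes(i,c,(150,100,520,330),125,66)"
```

```text
t 15.75 pos [511.2 101.  134.1] F [0.2 0.1 0.2] M [-0.08  0.03  0.  ] open 0.623 rot [180.    0.  114.4]
t 15.75 pos [511.2 101.  134.1] yaw 114.4 row [-13.   87.4 102.6  19.4]
[[316.33798127 249.61145261]
 [443.68625159 269.55804024]]
C [512.8  46.3] flat normal deg 1 widths [42.7 39.8 18.1] px [285. 321.] area 462.0
C [509.5 107.3] flat normal deg 24 widths [46.4 53.8 53.8] px [321. 239.] area 4568.0
C [514.5 124.4] flat normal deg 58 widths [276.8 156.2 280.3] px [290. 246.] area 45172.5
```

step_arm([
  [[-4,29,0,7,0.25],[-9,58,0,14,0.25],[-13,87,0,19.4,0.25],[-13,87,20,19.4,0.25],[-13,87,40,19.4,0.25],[-13,87,40,19.4,0.25]],
])

```text
t: 16.3
eef_pos: [594.3, 125.0, 88.9]
tcp_rot: [-3.136, -0.0, 1.658]
ft_force: [-0.5, -0.4, -0.1]
opening: 0.625
grip_force: 0.0
```

```bash
python3 -c "
from h import *
avg();go([596.2,125.2,31.5],95)
cv2.imwrite('pics/w5.png',env.read_camera('wrist'))"
```

```text
t 16.3 pos [594.3 125.   88.9] F [-0.5 -0.4 -0.1] M [-0.07  0.08 -0.  ] open 0.625 rot [-179.7   -0.    95. ]
t 16.3 pos [594.3 125.   88.9] yaw 95.0 row [ 0.1  1.9 57.4 -0. ]
```

View pics/w5.png

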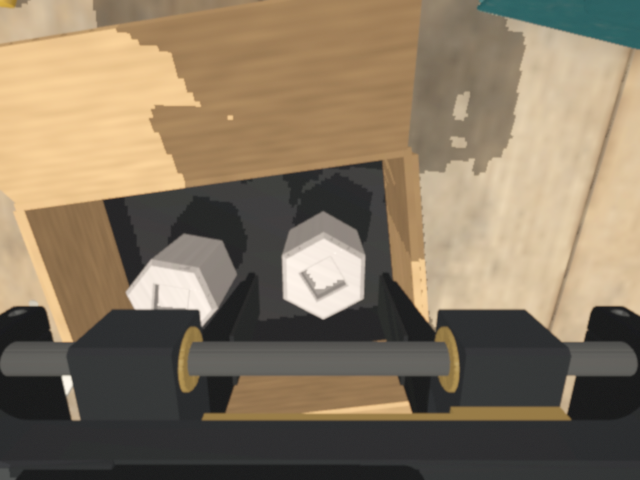

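The first socket stands upright at (185,280). The second sits at (323,270), centred between the fingers, with free space on both sides.

step_arm([
  [[0,1,20,0,0.25],[0,1,38,0,0.25],[0,1,50,0,0.25],[0,1,57,0,0.25],[0,1,57,0,0.25]],
])

```text
t: 16.77
eef_pos: [596.4, 125.1, 34.7]
tcp_rot: [-3.14, -0.0, 1.658]
ft_force: [-0.1, 0.0, 0.2]
opening: 0.622
grip_force: 0.0
```

step_arm([
  [[0,0,0,0,-1],[0,0,0,0,-1],[0,0,0,0,-1],[0,0,0,0,-1],[0,0,0,0,-1],[0,0,0,0,-1]],
])

```text
t: 17.27
eef_pos: [597.2, 125.2, 36.2]
tcp_rot: [3.14, -0.0, 1.658]
ft_force: [-0.7, 0.0, 7.0]
opening: 0.484
grip_force: 30.0
```

step_arm([
  [[0,0,-10,0,-1],[0,0,-40,0,-1],[0,0,-80,0,-1],[0,0,-120,0,-1],[0,0,-160,0,-1],[0,0,-190,0,-1],[0,0,-190,0,-1]],
])

```text
t: 17.85
eef_pos: [598.5, 125.4, 232.4]
tcp_rot: [3.132, -0.0, 1.658]
ft_force: [-0.5, 0.3, -3.5]
opening: 0.482
grip_force: 30.0
```

```bash
python3 -c "
from h import *
avg();go([476.2,-247.6,90],96.5)"
```

```text
t 17.85 pos [598.5 125.4 232.4] F [-0.5  0.3 -3.5] M [-0.11 -0.01 -0.03] open 0.482 rot [179.4  -0.   95. ]
t 17.85 pos [598.5 125.4 232.4] yaw 95.0 row [-361.  -154.3  142.4   -1.5]
```

step_arm([
  [[-36,-15,0,-1.5,-1],[-73,-31,0,-1.5,-1],[-110,-47,0,-1.5,-1],[-147,-63,0,-1.5,-1],[-184,-79,0,-1.5,-1],[-221,-95,0,-1.5,-1],[-258,-111,0,-1.5,-1],[-295,-127,0,-1.5,-1]],
])

```text
t: 18.52
eef_pos: [494.4, -181.1, 224.7]
tcp_rot: [-3.141, -0.001, 1.684]
ft_force: [1.2, -0.3, -3.5]
opening: 0.486
grip_force: 30.0
```

step_arm([
  [[-35,-14,10,0,-1],[-60,-25,40,0,-1],[-66,-27,80,0,-1],[-66,-27,110,0,-1],[-66,-27,130,0,-1],[-66,-27,134,0,-1],[-66,-27,134,0,-1]],
])

```text
t: 19.1
eef_pos: [475.8, -247.9, 90.0]
tcp_rot: [-3.139, -0.002, 1.684]
ft_force: [0.1, -0.4, -3.9]
opening: 0.486
grip_force: 30.0
```

```bash
python3 -c "
from h import *
avg();go([476.4,-247.6,78],96.5)"
```

```text
t 19.1 pos [ 475.8 -247.9   90. ] F [ 0.1 -0.4 -3.9] M [-0.06  0.09  0.  ] open 0.486 rot [-1.799e+02 -1.000e-01  9.650e+01]
t 19.1 pos [ 475.8 -247.9   90. ] yaw 96.5 row [ 0.3  0.6 12.  -0. ]
```

step_arm([
  [[0,0.5,3,0,-1],[0,0.5,6,0,-1],[0,0.5,9,0,-1],[0,0.5,11,0,-1],[0,0.5,13,0,-1],[0,0.5,13,0,-1]],
])

```text
t: 19.6
eef_pos: [477.0, -248.2, 78.2]
tcp_rot: [3.142, -0.0, 1.684]
ft_force: [-0.3, 0.6, -2.2]
opening: 0.483
grip_force: 30.0
```

step_arm([
  [[0,0,1,0,-1],[0,0,2,0,-1],[0,0,3,0,-1],[0,0,4,0,-1],[0,0,5,0,-1],[0,0,5,0,-1]],
])

```text
t: 20.1
eef_pos: [476.9, -248.2, 73.0]
tcp_rot: [-3.141, -0.0, 1.684]
ft_force: [-0.9, 0.2, -3.3]
opening: 0.485
grip_force: 30.0
```

No contact force; going on slowly.

step_arm([
  [[0,0,1,0,-1],[0,0,2,0,-1],[0,0,3,0,-1],[0,0,4,0,-1],[0,0,5,0,-1],[0,0,5,0,-1]],
])

```text
t: 20.6
eef_pos: [476.4, -247.8, 67.8]
tcp_rot: [-3.14, -0.001, 1.684]
ft_force: [-3.4, 4.1, -1.9]
opening: 0.483
grip_force: 30.0
```

step_arm([
  [[0.5,-0.4,1,0,-1],[0.5,-0.4,2,0,-1],[0.5,-0.4,3,0,-1],[0.5,-0.4,4,0,-1],[0.5,-0.4,5,0,-1],[0.5,-0.4,6,0,-1],[0.5,-0.4,6,0,-1]],
])

```text
t: 21.18
eef_pos: [476.4, -247.7, 61.9]
tcp_rot: [-3.141, -0.001, 1.684]
ft_force: [-2.7, 4.1, -4.3]
opening: 0.482
grip_force: 30.0
```

step_arm([
  [[0.4,-0.3,1,0,-1],[0.4,-0.3,2,0,-1],[0.4,-0.3,3,0,-1],[0.4,-0.3,4,0,-1],[0.4,-0.3,4,0,-1]],
])

```text
t: 21.6
eef_pos: [476.3, -247.6, 58.0]
tcp_rot: [3.141, 0.0, 1.684]
ft_force: [-0.9, 2.2, -4.9]
opening: 0.481
grip_force: 30.0
```

step_arm([
  [[0.3,0,0.7,0,-1],[0.3,0,1.4,0,-1],[0.3,0,2,0,-1],[0.3,0,2,0,-1]],
])

```text
t: 21.93
eef_pos: [476.5, -247.5, 57.2]
tcp_rot: [3.14, 0.001, 1.684]
ft_force: [-3.6, 2.6, 10.2]
opening: 0.482
grip_force: 30.0
```

step_arm([
  [[0,0,0.4,0,-1],[0,0,0.4,0,-1],[0,0,0.4,0,-1]],
])

```text
t: 22.18
eef_pos: [476.5, -247.5, 57.2]
tcp_rot: [3.14, 0.001, 1.684]
ft_force: [-4.5, 2.4, 15.6]
opening: 0.482
grip_force: 30.0
```

```bash
python3 -c "
from h import *
avg()
a=env.read_camera('scene');b=env.read_camera('side')
cv2.imwrite('pics/end.png',np.hstack([cv2.resize(a[150:360,200:400],None,fx=2,fy=2),cv2.resize(b[190:400,240:430],None,fx=2,fy=2)]))"
```

```text
t 22.18 pos [ 476.5 -247.5   57.2] F [-4.5  2.4 15.6] M [0.66 1.12 0.02] open 0.482 rot [1.799e+02 1.000e-01 9.650e+01]
```

View pics/end.png

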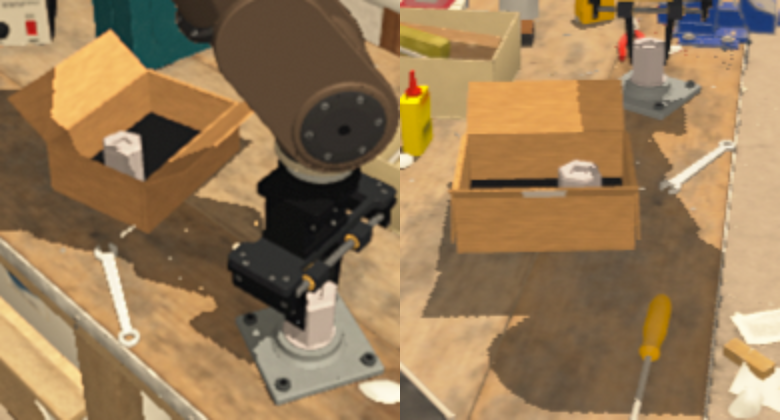

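The socket sits down on the washer at crop (310,320), the other stands upright in the carton at (125,155), both flaps are folded back, and the bystanders in view (wrench, screwdriver) have not moved.

```bash
python3 -c "
from cell import env
print(env.job_done())"
```

```text
the job is handed in; nothing more can be done
None
```

Job handed in at about 22 s: both flaps are folded well back, the fitting socket is seated fully over the nut and still gripped, and the non-fitting one stands upright in the carton.

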